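Sort the coupling parts on the tank deck

ROBOT

A 7-joint arm with a two-finger parallel gripper is mounted at the origin on the work surface. World frame = base frame: x ahead of the robot, y to its left, z up, the work surface at z = 0. Lengths are in mm, angles in degrees, forces in N, time in s.
With the tool pointing down it reaches from about 400 to 875 mm from the base axis. Payload 6.5 kg.
Tool frame: the origin (TCP) lies between the finger pads; the fingertips stand 11 mm ahead of it and the grasp point (between the pads) lies 8 mm behind it (bot.tip_extent is the distance from the TCP to the fingertips, in mm); z points along the fingers, y is the line along which they close (so a half turn about z gives the same grasp; the last joint's range is limited). The gripper opens to 88 mm and grips with 3 to 60 N. Pads are 18 mm wide; open, the fingers measure 123 mm over their backs; the gripper's body (75 mm by 187 mm) begins 45 mm behind the grasp point.
Start: joints at [65.993, 30.733, -0.252, 88.115, 0.149, 61.152, -4.079], TCP at [224.588, -609.959, 249.716] pointing down, gripper open.
Joint ranges: [-154.64, 154.64], [-21.42, 123.67], [-72.66, 72.17], [13.99, 137.28], [-74.86, 254.86], [10.95, 109.41], [-158.01, 158.01]. Speed limits (degrees/s): [136.94, 136.94, 180, 180, 180, 180, 180].

INTERFACE

Orientations are given as a 3x3 rotation matrix whose columns are the frame's x, y, z axes.
In Python, from workcell import status, cams, bot, recognise, mark_of gives the robot as it stands.
- The arm moves only by the shell command python3 -m crank 'ROWS' [OPENING] [FORCE]. ROWS is JSON, a list of rows, each a list of 4 numbers: the shift along the world's x, y, z in m, then the turn about the world's z in rad. A call has 1 to 12 rows; each row is the pose to reach, as a shift and turn from the pose commanded when the call began; what a row does not reach only later rows make up. A row lasts 1/10 s, in which the tool goes at most 50 mm and 8.59 degrees, less where a joint would pass 70% of its speed; a pose out of reach is approached as far as the arm can. A call with a gripper value outside its range is refused whole. OPENING is the opening, from -1 (shut) to 1 (fully open), set as the call begins (- or left out, the last holds). The fingers move at their own pace and stop on an object; FORCE is the grip in N (left out, the last holds). Time passes only in rows, so rows that repeat a pose let the fingers close. It gives the time, the measured TCP pose, the force, the opening and the grip force at its end, in the units of the state.
- status.state(): the state, without advancing time (a new reading comes with each control period).
- cams.camera(name): name is "scene" or "top"; returns the picture (400x640x3 uint8, red, green, blue); there is no depth.
- cams.camera_model(name): a dict with "fx", "fy", "cx", "cy" (pixels), "world_from_camera" (4x4, takes a point from camera to world coordinates). Camera axes: x right, y down, z forward; pixel columns grow to the right and rows downward; lengths in mm; the calibration is good to about 2 mm. A picture is of the moment at which its call begins. camera_model takes no time and is no camera call.
- bot.sign_off(): hands the job in; it is judged then, once.
Trained networks look in the newest picture that a camera, given by its name, has taken for a name from the list of things; names that differ only in an ending like _2 or _b are one class to them, and where a whole thing is asked for, a point or a joint stands for the part that bears it (a point fixed in the world has none). Each returns a list of dicts, best first, with "conf" (0 to 1); they miss things now and then, are a little off and sometimes report something else, mostly with a low value. They report only what shows in the picture. A call takes as long as a camera call.
- recognise(camera, thing): "bbox" ([left, top, width, height] as shares, 0 to 1, of the picture: columns of its width, rows of its height, round what is visible of it).
- mark_of(camera, thing): "position" ([row, column] as shares, 0 to 1, of the picture: columns of its width, rows of its height: a listed point, or the origin of a listed thing).
The state is a dict: "time_s": time; "q": joint angles; "qd": joint speeds; "joint_torque": joint torques, N m; "position": TCP position; "tool_rot": TCP orientation; "ft_force": force on the tool from outside, world axes, zero at the start; "torque": the same for the moment, N m; "gripper_width": finger opening in mm; "grip_force": force on a finger pad.
Only numpy, scipy, OpenCV 4.12 (cv2) and the standard library are available. Lean on these libraries where they do the work, as an engineer would, in place of code of your own. Each camera call takes 0.05 s, during which the arm holds its last target. There are 200 camera calls.

TASK

Clear the hose-coupling parts off the tank deck into the bins: both adaptors into the yellow bin, the two dust caps that still have their orange seal ring into the green bin, and the cap whose seal is missing into the red bin for repair. Set each one down gently so that it stands upright on the floor of its bin, side by side and not on top of each other, and leave the black clamp knob and the grease jar where they are.

Things in the scene. Friction and masses are not known exactly. Their poses are not given: they have to be found in the camera images.
- cap_sealed_a: Aluminium dust cap of a hose coupling, mouth up: cup 56 mm diameter (58 at the rim), 42 high, wall 4.5, bottom 10 thick, 0.19 kg. Two steel levers 12 wide folded flat outside at its +x and -x (82 over all); grip it across its bare +y and -y sides. Origin: centre of underside, z up. Any yaw on the deck. Has its seal: an orange ring, 47 mm across, in the cup.
- cap_sealed_b: Aluminium dust cap of a hose coupling, mouth up: cup 56 mm diameter (58 at the rim), 42 high, wall 4.5, bottom 10 thick, 0.19 kg. Two steel levers 12 wide folded flat outside at its +x and -x (82 over all); grip it across its bare +y and -y sides. Origin: centre of underside, z up. Any yaw on the deck. Has its seal: an orange ring, 47 mm across, in the cup.
- cap_bare: Aluminium dust cap of a hose coupling, mouth up: cup 56 mm diameter (58 at the rim), 42 high, wall 4.5, bottom 10 thick, 0.19 kg. Two steel levers 12 wide folded flat outside at its +x and -x (82 over all); grip it across its bare +y and -y sides. Origin: centre of underside, z up. Any yaw on the deck. Seal missing: bare aluminium inside.
- adaptor_a: Aluminium male hose adaptor standing on its hexagon end, 58 mm high: hexagon 50 across flats, 18 high, above it a round tube 46 diameter with a groove 34 to 47 mm up (pads bridge it) and a dark open bore. Grip across the tube, any direction. 0.17 kg. Origin: centre of underside, z up. Any yaw on the deck.
- adaptor_b: Aluminium male hose adaptor standing on its hexagon end, 58 mm high: hexagon 50 across flats, 18 high, above it a round tube 46 diameter with a groove 34 to 47 mm up (pads bridge it) and a dark open bore. Grip across the tube, any direction. 0.17 kg. Origin: centre of underside, z up. Any yaw on the deck.
- bin_green: Green parts bin, open above, fixed to the deck: 156 mm along its x, 204 along its y outside, inside 150 by 198; floor 4 thick. Front wall (-x side) 32 high; back wall (+x) and rear half of the sides 57 high. Origin: centre of underside, z up. In a row with the other bins beyond the couplings, in any order, turned up to 0.13 rad. For caps with a seal.
- bin_red: Red parts bin, open above, fixed to the deck: 156 mm along its x, 204 along its y outside, inside 150 by 198; floor 4 thick. Front wall (-x side) 32 high; back wall (+x) and rear half of the sides 57 high. Origin: centre of underside, z up. In a row with the other bins beyond the couplings, in any order, turned up to 0.13 rad. For the cap without a seal.
- bin_yellow: Yellow parts bin, open above, fixed to the deck: 156 mm along its x, 204 along its y outside, inside 150 by 198; floor 4 thick. Front wall (-x side) 32 high; back wall (+x) and rear half of the sides 57 high. Origin: centre of underside, z up. In a row with the other bins beyond the couplings, in any order, turned up to 0.13 rad. For the adaptors.
- clamp_knob: Bystander, not to be moved: a black five-lobed clamp knob 60 mm across and 24 mm high, lying with its 12 mm steel stud pointing up to 70 mm. Origin: centre of the underside. It stands among the couplings, in any of their places.
- grease_jar: Bystander, not to be moved: a closed white jar with blue label and black lid, 60 mm across and about 62 mm high, to the left of the work. Origin: centre of the underside.

How it is judged:
By the outcome, as a careful person would: the job done as asked, in the order asked, and still so for the second after the job is handed in, with the robot touching nothing.
It also fails if it takes over 128 s, if anything falls off the work surface, if the arm or the gripper's body presses on something with over 40 N, if the wrist force passes 120 N, or if a joint passes its speed limit or range.

## Working session

There is one attempt and no reset: what is moved stays moved. The work goes in short steps, Python scripts to look and compute and a shell command to move; the robot and the scene stay as the last step left them, time stands still between calls to the robot, and variables do not carry over. Pictures are saved under pics/ and viewed, at most 14 in all, crops included, and the job is handed in when it is done.

```bash
mkdir -p pics; ls; python3 - <<'E'
from workcell import status,cams,bot
import cv2
for n in("scene","top"):
    im=cams.camera(n); cv2.imwrite(f"pics/{n}0.png",im[:,:,::-1])
    m=cams.camera_model(n); print(n,m)
print(status.state())
E
```

```text
pics
scene {'fx': 385.5200775532241, 'fy': 385.5200775532241, 'cx': 316.5858958369637, 'cy': 205.5727168565124, 'world_from_camera': array([[ 7.67821173e-01,  4.19368755e-01, -4.84335105e-01,
         9.72622751e+02],
       [ 6.40544934e-01, -4.87922148e-01,  5.92987492e-01,
        -5.08192924e+02],
       [ 1.23626011e-02, -7.65546749e-01, -6.43261487e-01,
         7.00644170e+02],
       [ 0.00000000e+00,  0.00000000e+00,  0.00000000e+00,
         1.00000000e+00]])}
top {'fx': 439.22187514466845, 'fy': 439.22187514466845, 'cx': 315.10294674455656, 'cy': 204.89726549908448, 'world_from_camera': array([[-1.06737716e-02, -9.95317220e-01,  9.60713404e-02,
         4.02030305e+02],
       [-9.99927967e-01,  1.11516499e-02,  4.43864288e-03,
         7.00343978e+01],
       [-5.48921164e-03, -9.60170430e-02, -9.95364554e-01,
         1.26644033e+03],
       [ 0.00000000e+00,  0.00000000e+00,  0.00000000e+00,
         1.00000000e+00]])}
{'time_s': 0.1, 'q': array([65.9920492 , 30.77255404, -0.25473342, 88.16299498,  0.14860311,
       61.1510635 , -4.07957242]), 'qd': array([ 0.05740215, -0.01182525,  0.04808483, -0.19969773,  0.03661747,
        0.07321597, -0.08323165]), 'joint_torque': array([ 3.21939951e-03, -5.72082961e+01,  9.94207039e-01, -2.52229965e+01,
       -5.61542250e-02,  1.34885436e-02,  2.26473884e-05]), 'position': array([ 224.42112828, -609.47919482,  248.94730508]), 'tool_rot': array([[ 9.38377562e-01,  3.45611301e-01, -6.15265969e-04],
       [ 3.45611834e-01, -9.38376561e-01,  1.37448203e-03],
       [-1.02314640e-04, -1.50242630e-03, -9.99998866e-01]]), 'ft_force': array([ 0.04156442, -0.61943604, -0.62254605]), 'torque': array([0.02912008, 0.01500603, 0.06160425]), 'grip_force': 0.0, 'gripper_width': 87.88770150246155}
```

View pics/top0.png

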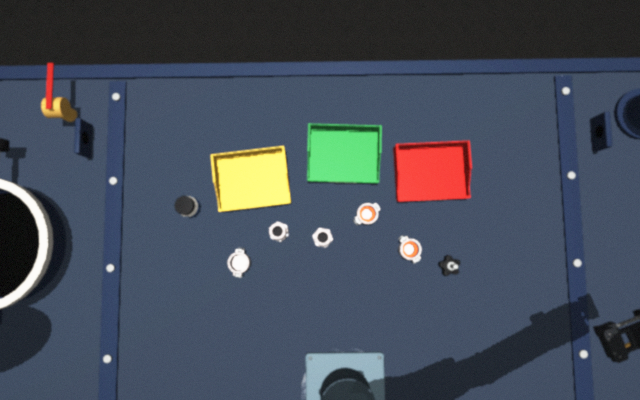

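View pics/scene0.png

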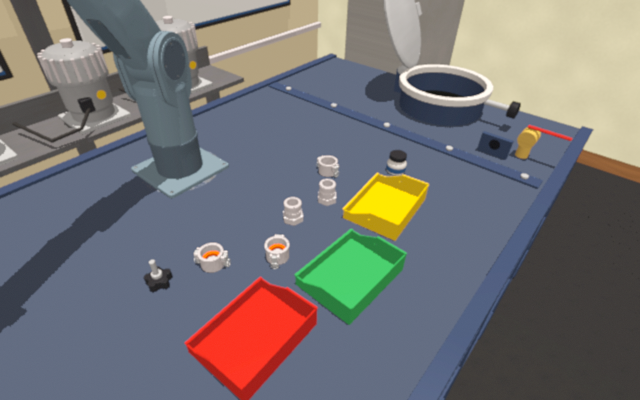

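```bash
cat > h.py <<'E'
import numpy as np
from workcell import status,cams,bot,recognise,mark_of
def to_world(cam,u,v,z):
    m=cams.camera_model(cam);T=m["world_from_camera"]
    d=T[:3,:3]@[(u-m["cx"])/m["fx"],(v-m["cy"])/m["fy"],1]
    return (T[:3,3]+d*(z-T[2,3])/d[2])[:2]
def to_pix(cam,p):
    m=cams.camera_model(cam);T=m["world_from_camera"]
    c=T[:3,:3].T@(np.array(p,float)-T[:3,3])
    return np.array([m["cx"]+m["fx"]*c[0]/c[2],m["cy"]+m["fy"]*c[1]/c[2]])
E
python3 - <<'E'
from h import *
for n in("cap_sealed_a","cap_bare","adaptor_a","bin_green","bin_red","bin_yellow","clamp_knob","grease_jar"):
    for c in ("top","scene"):
        print(n,c,[(round(r["conf"],2),(np.array(r["position"])[::-1]*[640,400]).round(),to_world(c,r["position"][1]*640,r["position"][0]*400,0).round()) for r in mark_of(c,n) if r["conf"]>.2])
E
```

```text
cap_sealed_a top [(0.68, array([342., 157.]), array([663.,  -6.])), (0.64, array([407., 247.]), array([ 400., -186.])), (0.62, array([368., 213.]), array([498., -78.]))]
cap_sealed_a scene [(0.77, array([216., 266.]), array([ 405., -189.])), (0.66, array([279., 254.]), array([493., -65.]))]
cap_bare top [(0.9, array([241., 263.]), array([360., 288.]))]
cap_bare scene [(0.69, array([327., 172.]), array([366., 286.]))]
adaptor_a top [(0.86, array([281., 232.]), array([448., 176.])), (0.72, array([241., 262.]), array([363., 290.]))]
adaptor_a scene [(0.91, array([289., 219.]), array([425.,  47.])), (0.79, array([328., 200.]), array([452., 179.])), (0.4, array([384., 210.]), array([600., 248.]))]
bin_green top [(0.78, array([344., 157.]), array([664., -11.]))]
bin_green scene [(0.77, array([347., 281.]), array([670., -23.])), (0.31, array([255., 339.]), array([ 616., -261.]))]
bin_red top []
bin_red scene [(0.82, array([254., 338.]), array([ 614., -260.]))]
bin_yellow top [(0.74, array([254., 175.]), array([613., 254.])), (0.67, array([345., 157.]), array([664., -13.]))]
bin_yellow scene [(0.61, array([384., 208.]), array([596., 252.]))]
clamp_knob top [(0.72, array([448., 265.]), array([ 347., -303.]))]
clamp_knob scene [(0.91, array([160., 282.]), array([ 347., -302.]))]
grease_jar top [(0.67, array([190., 204.]), array([530., 440.]))]
grease_jar scene [(0.74, array([397., 170.]), array([527., 441.]))]
```

Top view: caps at about (238,263) bare, (368,213) and (411,249) with orange rings. Adaptors are at (279,231) and (322,237), the knob at (451,266), the jar at (186,206), and the bins yellow (251,179), green (344,155) and red (432,171). The scene view agrees. The network's adaptor and cap false hits on bins are ignored. Next I fit silhouettes in both cameras.

```bash
cat > fit.py <<'E'
from h import *
import cv2
from scipy.optimize import differential_evolution
S=4
def prism(pts,z0,z1): return np.array([[x,y,z] for z in(z0,z1) for x,y in pts],float)
def circ(r,n=24): a=np.arange(n)*2*np.pi/n; return np.c_[r*np.cos(a),r*np.sin(a)]
def rect(x0,x1,y0,y1): return [(x0,y0),(x1,y0),(x1,y1),(x0,y1)]
CAP=[prism(circ(28.5),0,42),prism(rect(-41,41,-6,6),14,40)]
a=np.arange(6)*np.pi/3
ADP=[prism(50/3**.5*np.c_[np.cos(a),np.sin(a)],0,18),prism(circ(23),18,58)]
BIN=[prism(rect(-78,0,-102,102),0,32),prism(rect(0,78,-102,102),0,57)]
def sil(cam,model,p,win):
    x0,y0,w,h=win; m=np.zeros((h*S,w*S),np.uint8); c,s=np.cos(p[2]),np.sin(p[2])
    R=np.array([[c,-s,0],[s,c,0],[0,0,1]])
    for b in model:
        q=np.array([to_pix(cam,v) for v in b@R.T+[p[0],p[1],0]])
        q=((q-[x0,y0]+.5)*S).astype(np.int32)
        cv2.fillConvexPoly(m,cv2.convexHull(q),1)
    return m
def mask(im,kind):
    r,g,b=[im[...,i].astype(int) for i in range(3)]
    if kind=="y": m=(r>110)&(g>90)&(b<g*.5)
    elif kind=="g": m=(g>r*2)&(g>b*1.5)&(g>45)
    elif kind=="r": m=(r>g*2.5)&(r>b*2.5)&(r>50)
    else: m=(r>b*.85)&(r>55)
    return m.astype(np.uint8)
def crop(im,kind,win):
    x0,y0,w,h=win; c=im[y0:y0+h,x0:x0+w]
    u=cv2.resize(c,None,fx=S,fy=S,interpolation=cv2.INTER_CUBIC)
    m=mask(u,kind); m=cv2.morphologyEx(m,cv2.MORPH_CLOSE,np.ones((25,25),np.uint8))
    n,l,st,ce=cv2.connectedComponentsWithStats(m)
    return u,m,l
def fit(ims,model,kind,x,y,yr,R,rad=15,camset=("top","scene")):
    D={}
    for cam in camset:
        u,v=to_pix(cam,[x,y,25]).astype(int); win=(max(u-R,0),max(v-R,0),2*R,min(2*R,400-max(v-R,0)))
        c,m,l=crop(ims[cam],kind,win)
        q=l[int((v-win[1])*S),int((u-win[0])*S)]
        if q: m=(l==q).astype(np.uint8)
        D[cam]=(win,c,m)
    def cost(p):
        return sum(1-(s&m).sum()/(s|m).sum() for cam,(win,c,m) in D.items() for s in [sil(cam,model,p,win)])
    r=differential_evolution(cost,[(x-rad,x+rad),(y-rad,y+rad),yr],maxiter=25,popsize=8,seed=1)
    out=[]
    for cam,(win,c,m) in D.items():
        o=c.copy()
        for mm,col in((sil(cam,model,r.x,win),(0,255,0)),(m,(255,0,255))):
            k,_=cv2.findContours(mm,cv2.RETR_EXTERNAL,cv2.CHAIN_APPROX_NONE); cv2.drawContours(o,k,-1,col,1)
        out.append(cv2.resize(o,(160,160)))
    return r.x,r.fun,np.hstack(out)
E
cat > runfit.py <<'E'
from fit import *
ims={c:cv2.imread(f"pics/{c}0.png")[:,:,::-1].copy() for c in("top","scene")}
P=np.pi;T=[]
for n,mod,k,x,y,yr,R in [("adA",ADP,"w",450,178,(0,P/3),24),("adB",ADP,"w",427,48,(0,P/3),24),
 ("capNear",CAP,"w",402,-187,(-P/2,P/2),24),("capFar",CAP,"w",495,-71,(-P/2,P/2),24),("bare",CAP,"w",363,288,(-P/2,P/2),24),
 ("yellow",BIN,"y",605,253,(-.2,.2),70),("green",BIN,"g",667,-15,(-.2,.2),80),("red",BIN,"r",615,-260,(-.2,.2),90)]:
    p,f,im=fit(ims,mod,k,x,y,yr,R,rad=25); T.append(im); print(n,p[:2].round(1),p[2].round(3),round(f,3))
T.append(T[0]*0)
cv2.imwrite("pics/fit.png",np.vstack([np.hstack(T[i:i+2]) for i in (0,2,4)])[:,:,::-1])
cv2.imwrite("pics/fitb.png",np.vstack(T[5:8])[:,:,::-1])
E
time python3 runfit.py
```

```text
Traceback (most recent call last):
  File "runfit.py", line 7, in <module>
    p,f,im=fit(ims,mod,k,x,y,yr,R,rad=25); T.append(im); print(n,p[:2].round(1),p[2].round(3),round(f,3))
           ~~~^^^^^^^^^^^^^^^^^^^^^^^^^^^
  File "fit.py", line 43, in fit
    r=differential_evolution(cost,[(x-rad,x+rad),(y-rad,y+rad),yr],maxiter=25,popsize=8,seed=1)
  File "fit.py", line 42, in cost
    return sum(1-(s&m).sum()/(s|m).sum() for cam,(win,c,m) in D.items() for s in [sil(cam,model,p,win)])
  File "fit.py", line 42, in <genexpr>
    return sum(1-(s&m).sum()/(s|m).sum() for cam,(win,c,m) in D.items() for s in [sil(cam,model,p,win)])
                                                                                  ~~~^^^^^^^^^^^^^^^^^
  File "fit.py", line 16, in sil
    q=np.array([to_pix(cam,v) for v in b@R.T+[p[0],p[1],0]])
                ~~~~~~^^^^^^^
  File "h.py", line 8, in to_pix
    m=cams.camera_model(cam);T=m["world_from_camera"]
ValueError: time passes only in moves, steps and waits

real	0m3.231s
user	0m2.466s
sys	0m0.212s
```

```bash
python3 - <<'E'
from workcell import cams,status
import pickle
pickle.dump({c:cams.camera_model(c) for c in("top","scene")},open("cm.pkl","wb")); print(status.state()["time_s"])
E
sed -i 's/cams.camera_model(cam)/CM[cam]/; 2a import pickle; CM=pickle.load(open("cm.pkl","rb"))' h.py
sed -i 's/np.array(\[to_pix(cam,v) for v in b@R.T+\[p\[0\],p\[1\],0\]\])/to_pixs(cam,b@R.T+[p[0],p[1],0])/' fit.py
cat >> h.py <<'E'
def to_pixs(cam,P):
    m=CM[cam];T=m["world_from_camera"]; c=(P-T[:3,3])@T[:3,:3]
    return np.c_[m["cx"]+m["fx"]*c[:,0]/c[:,2],m["cy"]+m["fy"]*c[:,1]/c[:,2]]
E
time python3 runfit.py
```

```text
0.9
adA [449.7 180.6] 0.217 0.532
adB [430.5  54.6] 0.446 0.272
capNear [ 395.3 -189. ] 0.525 0.287
capFar [494.9 -72. ] -1.1 0.354
bare [362.2 291.8] 0.067 0.541
yellow [596.3 256.3] 0.104 0.492
green [666.9  -7.4] -0.047 0.046
red [ 612.8 -258. ] 0.031 0.039
real	0m3.133s
user	0m3.659s
sys	0m0.289s
```

View pics/fit.png

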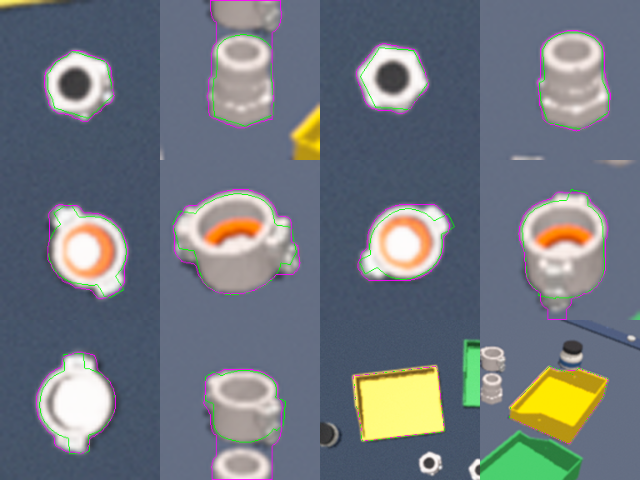

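View pics/fitb.png

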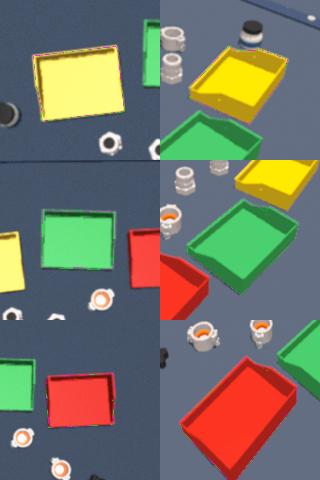

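Fits show the lever axes clearly. The adA and bare masks merge with each other in the scene view, and the yellow mask is incomplete there. I'll refine the masks and refit.

```bash
sed -i 's/(25,25)/(7,7) if kind=="w" else (25,25)/; s/(r>110)&(g>90)&(b<g\*.5)/(r>60)\&(g>45)\&(b<g*.6)/; s/14,40)\]/6,38)]/' fit.py
sed -i 's/    q=l\[.*$/    m=cv2.morphologyEx(m,cv2.MORPH_OPEN,np.ones((3,3),np.uint8)); n,l,st,ce=cv2.connectedComponentsWithStats(m); w=l[int((v-win[1])*S)-16:int((v-win[1])*S)+16,int((u-win[0])*S)-16:int((u-win[0])*S)+16]; w=w[w>0]; q=np.bincount(w).argmax() if len(w) else 0/; s/        if q: m=(l==q).astype(np.uint8)/        if q:\n            m=(l==q).astype(np.uint8); k,_=cv2.findContours(m,cv2.RETR_EXTERNAL,cv2.CHAIN_APPROX_NONE); cv2.drawContours(m,k,-1,1,-1)/' fit.py
sed -i 's/fit.png/fit2.png/;s/range(2)/range(2)/' runfit.py; python3 runfit.py
```

```text
adA [448.9 180.7] 0.219 0.497
adB [430.4  54.7] 0.542 0.264
capNear [ 395.2 -188.8] 0.556 0.247
capFar [495.  -71.2] -1.094 0.303
bare [362.1 291.7] -0.03 0.494
yellow [596.2 256.5] 0.11 0.094
green [666.9  -7.4] -0.047 0.046
red [ 612.8 -258. ] 0.031 0.039
```

View pics/fit2.png

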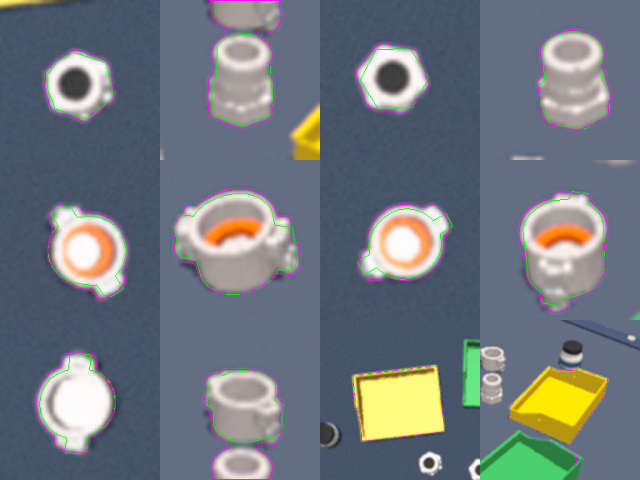

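```bash
python3 -m crank '[[0.276,0.36,0,1.328],[0.276,0.36,0,1.328],[0.276,0.36,0,1.328],[0.276,0.36,0,1.328],[0.276,0.36,0,1.328],[0.276,0.36,0,1.328],[0.276,0.36,0,1.328],[0.276,0.36,0,1.328],[0.276,0.36,0,1.328],[0.276,0.36,0,1.328],[0.276,0.36,0,1.328],[0.276,0.36,0,1.328]]' 1 25
```

```text
time_s: 2.1
position: [499.7, -251.4, 249.6]
tool_rot: [[-0.107, 0.994, -0.001], [0.994, 0.107, -0.001], [-0.001, -0.001, -1.0]]
ft_force: [-0.1, -0.9, -0.4]
gripper_width: 87.8
grip_force: 0.0
```

```bash
python3 -m crank '[[-0.051,0.431,-0.14,0],[-0.051,0.431,-0.14,0],[-0.051,0.431,-0.14,0],[-0.051,0.431,-0.14,0],[-0.051,0.431,-0.14,0],[-0.051,0.431,-0.14,0],[-0.051,0.431,-0.14,0],[-0.051,0.431,-0.14,0],[-0.051,0.431,-0.14,0],[-0.051,0.431,-0.14,0],[-0.051,0.431,-0.14,0],[-0.051,0.431,-0.14,0]]'; python3 - <<'E'
from h import *
import cv2
im=cams.camera("scene"); c=im[60:300,180:440]; cv2.imwrite("pics/s1.png",cv2.resize(c,None,fx=2,fy=2)[:,:,::-1])
E
```

```text
time_s: 3.3
position: [450.4, 178.4, 109.7]
tool_rot: [[-0.106, 0.994, 0.0], [0.994, 0.106, -0.002], [-0.002, -0.0, -1.0]]
ft_force: [0.2, 0.5, 0.3]
gripper_width: 88.1
grip_force: 0.0
```

View pics/s1.png

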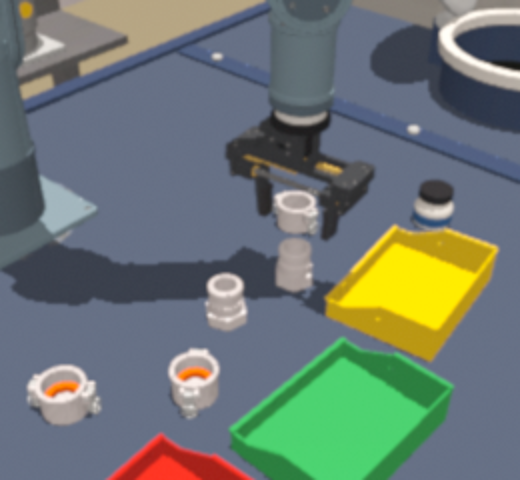

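Gripper hangs centred over the adaptor at crop (295,265), with its shadow on it. Descend and grip.

```bash
python3 -m crank '[[0,0,-0.02,0],[0,0,-0.04,0],[0,0,-0.06,0],[0,0,-0.07,0],[0,0,-0.078,0],[0,0,-0.078,0],[0,0,-0.078,0]]' ; python3 -m crank '[[0,0,0,0],[0,0,0,0],[0,0,0,0],[0,0,0,0],[0,0,0,0],[0,0,0,0],[0,0,0,0],[0,0,0,0]]' -1 25
```

```text
time_s: 4.05
position: [450.1, 180.9, 32.2]
tool_rot: [[-0.109, 0.994, 0.001], [0.994, 0.109, 0.0], [0.0, 0.001, -1.0]]
ft_force: [-0.3, 0.4, -0.2]
gripper_width: 88.3
grip_force: 0.0
time_s: 4.85
position: [449.3, 181.0, 31.7]
tool_rot: [[-0.11, 0.994, -0.0], [0.994, 0.11, -0.0], [-0.0, -0.0, -1.0]]
ft_force: [-1.3, -0.5, 3.6]
gripper_width: 45.1
grip_force: 25.0
```

```bash
python3 -m crank '[[0,0,0.02,0],[0,0,0.05,0],[0,0,0.08,0],[0.02,0.015,0.095,0],[0.05,0.04,0.095,0],[0.08,0.068,0.095,0],[0.11,0.093,0.095,0],[0.13,0.11,0.095,0],[0.142,0.12,0.095,0],[0.142,0.12,0.095,0],[0.142,0.12,0.095,0]]'; python3 -m crank '[[0,0,-0.03,0],[0,0,-0.055,0],[0,0,-0.075,0],[0,0,-0.082,0],[0,0,-0.086,0],[0,0,-0.089,0],[0,0,-0.09,0],[0,0,-0.0905,0],[0,0,-0.0905,0]]'
```

```text
time_s: 5.95
position: [590.9, 300.5, 125.9]
tool_rot: [[-0.11, 0.994, -0.001], [0.994, 0.11, -0.001], [-0.001, -0.001, -1.0]]
ft_force: [-0.6, 0.2, -1.8]
gripper_width: 45.5
grip_force: 25.0
time_s: 6.85
position: [591.9, 301.2, 36.8]
tool_rot: [[-0.11, 0.994, 0.001], [0.994, 0.11, 0.0], [0.0, 0.001, -1.0]]
ft_force: [0.2, 0.2, -2.0]
gripper_width: 45.2
grip_force: 25.0
```

```bash
python3 -m crank '[[0,0,-0.0005,0],[0,0,-0.001,0],[0,0,-0.001,0],[0,0,-0.001,0]]'
```

```text
time_s: 7.25
position: [591.9, 301.2, 35.8]
tool_rot: [[-0.11, 0.994, 0.001], [0.994, 0.11, 0.0], [0.0, 0.001, -1.0]]
ft_force: [-1.6, -1.6, 4.9]
gripper_width: 45.1
grip_force: 25.0
```

```bash
python3 -m crank '[[0,0,0,0],[0,0,0,0],[0,0,0,0],[0,0,0,0]]' 0.6; python3 -m crank '[[0,0,0.02,0],[0,0,0.05,0],[0,0,0.09,0],[-0.16,-0.246,0.09,0],[-0.16,-0.246,0.09,0],[-0.16,-0.246,0.09,0],[-0.16,-0.246,0.09,0],[-0.16,-0.246,0.09,0],[-0.16,-0.246,0.09,0],[-0.16,-0.246,0.09,0],[-0.16,-0.246,0.09,0],[-0.16,-0.246,0.09,0]]'
```

```text
time_s: 7.65
position: [591.5, 301.0, 35.0]
tool_rot: [[-0.11, 0.994, -0.0], [0.994, 0.11, -0.0], [-0.0, -0.0, -1.0]]
ft_force: [-0.2, 0.1, -0.6]
gripper_width: 70.5
grip_force: 0.0
time_s: 8.85
position: [433.0, 56.3, 126.2]
tool_rot: [[-0.111, 0.994, 0.003], [0.994, 0.111, 0.001], [0.001, 0.003, -1.0]]
ft_force: [0.1, 0.5, 0.4]
gripper_width: 70.8
grip_force: 0.0
```

```bash
python3 -m crank '[[-0.001,0,-0.02,0],[-0.001,0,-0.04,0],[-0.001,0,-0.06,0],[-0.001,0,-0.08,0],[-0.001,0,-0.09,0],[-0.001,0,-0.093,0],[-0.001,0,-0.093,0]]' 1 ; python3 -m crank '[[0,0,0,0],[0,0,0,0],[0,0,0,0],[0,0,0,0],[0,0,0,0],[0,0,0,0],[0,0,0,0],[0,0,0,0]]' -1 25
```

```text
time_s: 9.55
position: [431.0, 55.8, 32.3]
tool_rot: [[-0.111, 0.994, 0.0], [0.994, 0.111, 0.0], [0.0, 0.0, -1.0]]
ft_force: [-0.5, -0.1, 0.1]
gripper_width: 87.8
grip_force: 0.0
time_s: 10.35
position: [430.5, 54.9, 32.3]
tool_rot: [[-0.11, 0.994, -0.0], [0.994, 0.11, -0.0], [-0.0, -0.0, -1.0]]
ft_force: [-1.0, -0.5, 2.8]
gripper_width: 44.5
grip_force: 25.0
```

```bash
python3 -m crank '[[0,0,0.02,0],[0,0,0.05,0],[0,0,0.08,0],[0.02,0.018,0.095,0],[0.05,0.046,0.095,0],[0.08,0.074,0.095,0],[0.11,0.101,0.095,0],[0.14,0.129,0.095,0],[0.16,0.147,0.095,0],[0.171,0.157,0.095,0],[0.171,0.157,0.095,0],[0.171,0.157,0.095,0]]'; python3 -m crank '[[0,0,-0.03,0],[0,0,-0.055,0],[0,0,-0.075,0],[0,0,-0.082,0],[0,0,-0.086,0],[0,0,-0.089,0],[0,0,-0.09,0],[0,0,-0.091,0],[0,0,-0.0915,0],[0,0,-0.0915,0]]'
```

```text
time_s: 11.55
position: [600.7, 211.5, 126.4]
tool_rot: [[-0.11, 0.994, -0.002], [0.994, 0.11, -0.001], [-0.001, -0.002, -1.0]]
ft_force: [-0.6, -0.4, -1.6]
gripper_width: 44.4
grip_force: 25.0
time_s: 12.55
position: [602.0, 212.2, 36.4]
tool_rot: [[-0.11, 0.994, 0.001], [0.994, 0.11, 0.0], [0.0, 0.001, -1.0]]
ft_force: [0.1, 0.5, 2.3]
gripper_width: 44.4
grip_force: 25.0
```

```bash
python3 -m crank '[[0,0,0,0],[0,0,0,0],[0,0,0,0],[0,0,0,0]]' 0.6; python3 -m crank '[[0,0,0.02,0],[0,0,0.05,0],[0,0,0.09,0],[-0.106,-0.283,0.09,0.367],[-0.106,-0.283,0.09,0.367],[-0.106,-0.283,0.09,0.367],[-0.106,-0.283,0.09,0.367],[-0.106,-0.283,0.09,0.367],[-0.106,-0.283,0.09,0.367],[-0.106,-0.283,0.09,0.367],[-0.106,-0.283,0.09,0.367],[-0.106,-0.283,0.09,0.367]]' 1; python3 - <<'E'
from h import *
import cv2
im=cams.camera("scene"); c=im[60:360,180:480]; cv2.imwrite("pics/s2.png",cv2.resize(c,None,fx=2,fy=2)[:,:,::-1])
E
```

```text
time_s: 12.95
position: [601.6, 212.1, 35.7]
tool_rot: [[-0.11, 0.994, 0.0], [0.994, 0.11, 0.0], [0.0, 0.0, -1.0]]
ft_force: [0.7, 0.2, 0.0]
gripper_width: 70.4
grip_force: 0.0
time_s: 14.15
position: [496.3, -69.6, 126.0]
tool_rot: [[-0.46, 0.888, 0.001], [0.888, 0.46, 0.001], [0.0, 0.001, -1.0]]
ft_force: [-0.5, -0.6, 0.2]
gripper_width: 88.6
grip_force: 0.0
```

View pics/s2.png

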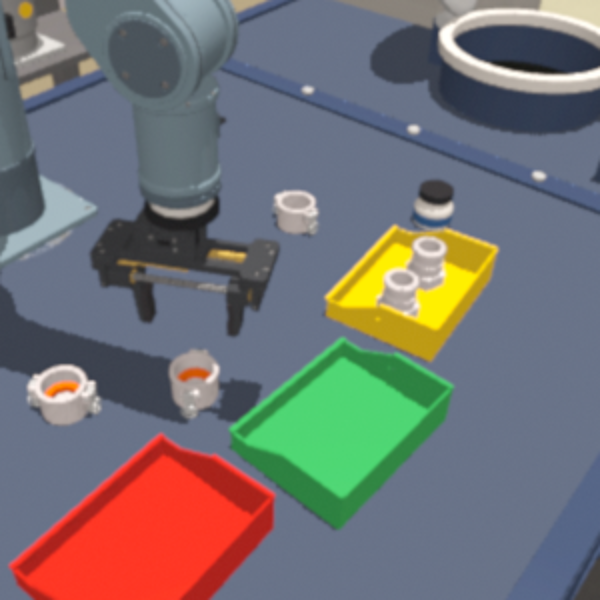

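Both adaptors stand upright and side by side in the yellow bin (crop (400,290) and (428,262)), and the gripper is aligned over the far cap at (195,380). Next I grip the cap.

```bash
python3 -m crank '[[0,0,-0.025,0],[0,0,-0.05,0],[0,0,-0.07,0],[0,0,-0.09,0],[0,0,-0.1,0],[0,0,-0.107,0],[0,0,-0.107,0],[0,0,-0.107,0]]' ; python3 -m crank '[[0,0,0,0],[0,0,0,0],[0,0,0,0],[0,0,0,0],[0,0,0,0],[0,0,0,0],[0,0,0,0],[0,0,0,0]]' -1 25
```

```text
time_s: 15.0
position: [496.1, -70.6, 19.3]
tool_rot: [[-0.46, 0.888, 0.001], [0.888, 0.46, -0.0], [-0.0, 0.001, -1.0]]
ft_force: [0.9, 0.3, 0.3]
gripper_width: 88.3
grip_force: 0.0
time_s: 15.8
position: [495.7, -71.1, 18.9]
tool_rot: [[-0.459, 0.888, 0.0], [0.888, 0.459, -0.0], [-0.0, -0.0, -1.0]]
ft_force: [-1.2, -0.5, 4.5]
gripper_width: 55.8
grip_force: 25.0
```

```bash
python3 -m crank '[[0,0,0.02,0],[0,0,0.05,0],[0,0,0.08,0],[0.02,0.013,0.1,-0.08],[0.05,0.032,0.1,-0.18],[0.08,0.052,0.1,-0.28],[0.11,0.071,0.1,-0.38],[0.14,0.09,0.1,-0.46],[0.16,0.103,0.1,-0.524],[0.174,0.112,0.1,-0.524],[0.174,0.112,0.1,-0.524],[0.174,0.112,0.1,-0.524]]'; python3 -m crank '[[0,0,-0.03,0],[0,0,-0.055,0],[0,0,-0.078,0],[0,0,-0.086,0],[0,0,-0.091,0],[0,0,-0.094,0],[0,0,-0.095,0],[0,0,-0.096,0],[0,0,-0.0965,0],[0,0,-0.0965,0]]'
```

```text
time_s: 17.0
position: [668.5, 40.8, 117.7]
tool_rot: [[0.046, 0.999, -0.002], [0.999, -0.046, -0.0], [-0.001, -0.002, -1.0]]
ft_force: [0.2, 0.0, -1.5]
gripper_width: 56.1
grip_force: 25.0
time_s: 18.0
position: [670.1, 41.1, 23.0]
tool_rot: [[0.047, 0.999, 0.001], [0.999, -0.047, -0.0], [0.0, 0.001, -1.0]]
ft_force: [-0.5, -0.3, 2.2]
gripper_width: 55.8
grip_force: 25.0
```

```bash
python3 -m crank '[[0,0,0,0],[0,0,0,0],[0,0,0,0],[0,0,0,0]]' 0.65; python3 -m crank '[[0,0,0.02,0],[0,0,0.05,0],[0,0,0.1,0],[-0.274,-0.23,0.1,-0.968],[-0.274,-0.23,0.1,-0.968],[-0.274,-0.23,0.1,-0.968],[-0.274,-0.23,0.1,-0.968],[-0.274,-0.23,0.1,-0.968],[-0.274,-0.23,0.1,-0.968],[-0.274,-0.23,0.1,-0.968],[-0.274,-0.23,0.1,-0.968],[-0.274,-0.23,0.1,-0.968]]' 1;python3 -m crank '[[0,0,0,0],[0,0,0,0]]';  python3 - <<'E'
from h import *
import cv2
im=cams.camera("scene"); c=im[80:380,100:420]; cv2.imwrite("pics/s3.png",cv2.resize(c,None,fx=2,fy=2)[:,:,::-1])
E
```

```text
time_s: 18.4
position: [669.6, 41.1, 22.2]
tool_rot: [[0.047, 0.999, 0.0], [0.999, -0.047, 0.0], [0.0, 0.0, -1.0]]
ft_force: [-0.1, 0.2, 0.6]
gripper_width: 73.0
grip_force: 0.0
time_s: 19.6
position: [395.0, -190.2, 123.3]
tool_rot: [[0.851, 0.526, 0.001], [0.526, -0.851, -0.001], [0.0, 0.001, -1.0]]
ft_force: [0.8, 0.4, 0.3]
gripper_width: 88.6
grip_force: 0.0
time_s: 19.8
position: [397.4, -187.8, 122.7]
tool_rot: [[0.848, 0.53, 0.002], [0.53, -0.848, 0.0], [0.002, 0.001, -1.0]]
ft_force: [0.2, -0.9, -0.3]
gripper_width: 88.2
grip_force: 0.0
```

View pics/s3.png

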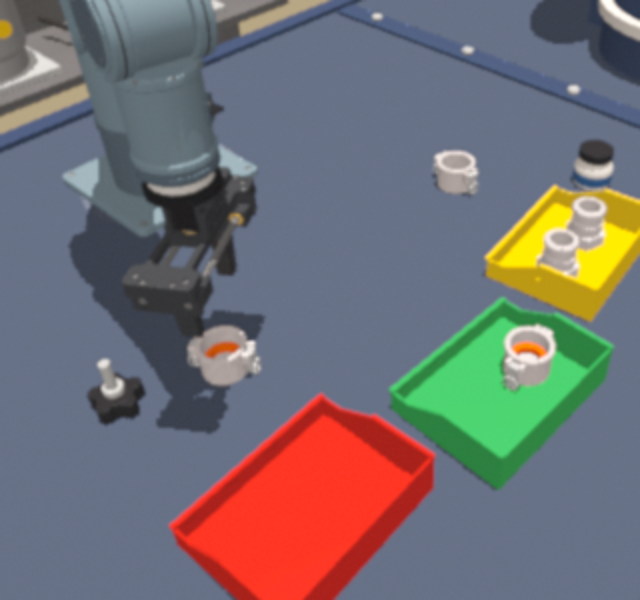

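The first cap stands upright in the green bin at crop (530,355). The gripper is over the near cap (222,355), with the knob (115,385) clear to the side.

```bash
python3 -m crank '[[0,0,-0.025,0],[0,0,-0.05,0],[0,0,-0.07,0],[0,0,-0.09,0],[0,0,-0.1,0],[0,0,-0.103,0],[0,0,-0.103,0],[0,0,-0.103,0]]' ; python3 -m crank '[[0,0,0,0],[0,0,0,0],[0,0,0,0],[0,0,0,0],[0,0,0,0],[0,0,0,0],[0,0,0,0],[0,0,0,0]]' -1 25
```

```text
time_s: 20.65
position: [396.2, -189.0, 19.8]
tool_rot: [[0.849, 0.528, 0.001], [0.528, -0.849, -0.0], [0.001, 0.001, -1.0]]
ft_force: [-0.1, 0.1, 0.3]
gripper_width: 88.1
grip_force: 0.0
time_s: 21.45
position: [395.4, -188.8, 19.3]
tool_rot: [[0.849, 0.528, -0.001], [0.528, -0.849, 0.0], [-0.0, -0.0, -1.0]]
ft_force: [-2.1, 1.2, 5.6]
gripper_width: 55.8
grip_force: 25.0
```

```bash
python3 -m crank '[[0,0,0.02,0],[0,0,0.05,0],[0.01,0.005,0.08,0.05],[0.04,0.02,0.1,0.17],[0.08,0.04,0.1,0.3],[0.12,0.06,0.1,0.44],[0.16,0.08,0.1,0.58],[0.2,0.1,0.1,0.72],[0.235,0.117,0.1,0.86],[0.26,0.129,0.1,0.968],[0.27,0.134,0.1,0.968],[0.27,0.134,0.1,0.968]]'; python3 -m crank '[[0,0,0,0],[0,0,-0.03,0],[0,0,-0.055,0],[0,0,-0.078,0],[0,0,-0.086,0],[0,0,-0.091,0],[0,0,-0.094,0],[0,0,-0.095,0],[0,0,-0.096,0],[0,0,-0.0965,0],[0,0,-0.0965,0]]'
```

```text
time_s: 22.65
position: [665.8, -54.1, 118.5]
tool_rot: [[0.049, 0.999, -0.0], [0.999, -0.049, 0.001], [0.001, -0.001, -1.0]]
ft_force: [0.3, -1.0, -1.1]
gripper_width: 56.0
grip_force: 25.0
time_s: 23.75
position: [666.1, -55.0, 23.5]
tool_rot: [[0.047, 0.999, 0.001], [0.999, -0.047, -0.0], [-0.0, 0.001, -1.0]]
ft_force: [-0.0, -0.2, 1.6]
gripper_width: 56.0
grip_force: 25.0
```

```bash
python3 -m crank '[[0,0,0,0],[0,0,0,0],[0,0,0,0],[0,0,0,0]]' 0.65; python3 -m crank '[[0,0,0.02,0],[0,0,0.05,0],[0,0,0.1,0],[0,0,0.1,0]]'; python3 -m crank '[[-0.303,0.347,0,1.587],[-0.303,0.347,0,1.587],[-0.303,0.347,0,1.587],[-0.303,0.347,0,1.587],[-0.303,0.347,0,1.587],[-0.303,0.347,0,1.587],[-0.303,0.347,0,1.587],[-0.303,0.347,0,1.587],[-0.303,0.347,0,1.587],[-0.303,0.347,0,1.587],[-0.303,0.347,0,1.587],[-0.303,0.347,0,1.587]]' 1;python3 -m crank '[[0,0,0,0],[0,0,0,0],[0,0,0,0]]';  python3 - <<'E'
from h import *
import cv2
im=cams.camera("scene"); c=im[80:380,200:520]; cv2.imwrite("pics/s4.png",cv2.resize(c,None,fx=2,fy=2)[:,:,::-1])
E
```

```text
time_s: 24.15
position: [665.6, -54.9, 22.7]
tool_rot: [[0.047, 0.999, 0.0], [0.999, -0.047, 0.0], [0.0, 0.0, -1.0]]
ft_force: [-0.3, -0.5, -0.7]
gripper_width: 72.7
grip_force: 0.0
time_s: 24.55
position: [670.5, -54.5, 131.3]
tool_rot: [[0.047, 0.999, 0.013], [0.999, -0.047, -0.0], [0.001, 0.013, -1.0]]
ft_force: [0.4, 0.0, 0.8]
gripper_width: 72.5
grip_force: 0.0
time_s: 25.75
position: [362.6, 292.6, 123.5]
tool_rot: [[-1.0, 0.029, 0.001], [0.029, 1.0, 0.0], [-0.001, 0.0, -1.0]]
ft_force: [-0.3, -0.3, -0.4]
gripper_width: 88.0
grip_force: 0.0
time_s: 26.05
position: [363.0, 291.7, 122.9]
tool_rot: [[-0.999, 0.033, 0.001], [0.033, 0.999, -0.0], [-0.001, -0.0, -1.0]]
ft_force: [-0.9, 0.5, -0.4]
gripper_width: 87.8
grip_force: 0.0
```

View pics/s4.png

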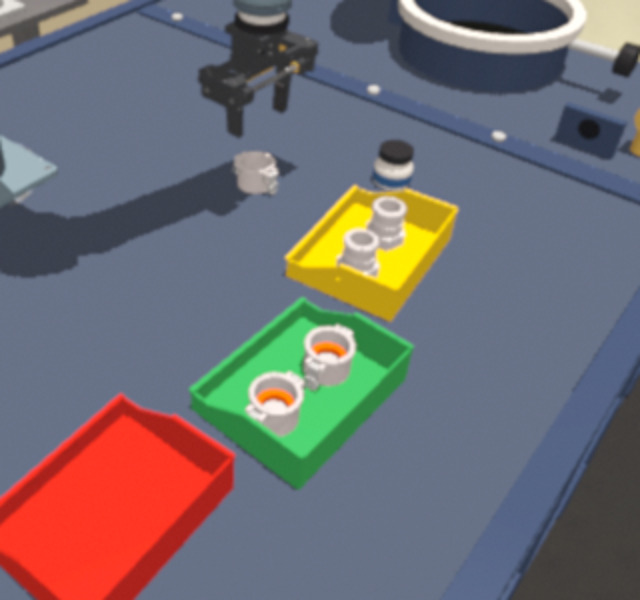

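Both sealed caps stand upright with a gap in green, at crop (330,355) and (275,400). The gripper is over the bare cap (257,172).

```bash
python3 -m crank '[[0,0,-0.025,0],[0,0,-0.05,0],[0,0,-0.07,0],[0,0,-0.09,0],[0,0,-0.1,0],[0,0,-0.103,0],[0,0,-0.103,0],[0,0,-0.103,0]]' ; python3 -m crank '[[0,0,0,0],[0,0,0,0],[0,0,0,0],[0,0,0,0],[0,0,0,0],[0,0,0,0],[0,0,0,0],[0,0,0,0]]' -1 25;  python3 -m crank '[[0,0,0.02,0],[0,0,0.05,0],[0,0,0.08,0],[0,0,0.11,0],[0,0,0.12,0],[0,0,0.12,0]]'
```

```text
time_s: 26.9
position: [363.0, 292.4, 20.4]
tool_rot: [[-1.0, 0.031, 0.001], [0.031, 1.0, 0.001], [-0.001, 0.001, -1.0]]
ft_force: [-0.0, 0.2, 0.3]
gripper_width: 88.1
grip_force: 0.0
time_s: 27.7
position: [362.7, 292.1, 19.8]
tool_rot: [[-1.0, 0.031, 0.0], [0.031, 1.0, 0.0], [-0.0, 0.0, -1.0]]
ft_force: [0.2, -0.0, 2.7]
gripper_width: 56.3
grip_force: 25.0
time_s: 28.3
position: [363.2, 292.2, 140.2]
tool_rot: [[-1.0, 0.031, 0.002], [0.031, 1.0, 0.001], [-0.002, 0.001, -1.0]]
ft_force: [-0.3, 0.6, -2.2]
gripper_width: 55.6
grip_force: 25.0
```

```bash
python3 -m crank '[[0.01,-0.022,0,-0.05],[0.025,-0.055,0,-0.13],[0.041,-0.09,0,-0.21],[0.057,-0.126,0,-0.3],[0.073,-0.161,0,-0.39],[0.089,-0.196,0,-0.48],[0.105,-0.231,0,-0.57],[0.12,-0.264,0,-0.66],[0.137,-0.302,0,-0.75]]'; python3 -m crank '[[0.016,-0.035,0,-0.1],[0.032,-0.07,0,-0.2],[0.048,-0.105,0,-0.31],[0.064,-0.14,0,-0.42],[0.08,-0.175,0,-0.53],[0.096,-0.21,0,-0.64],[0.107,-0.235,0,-0.72],[0.113,-0.248,0,-0.76],[0.113,-0.248,0,-0.76],[0.113,-0.248,0,-0.76]]'
```

```text
time_s: 29.2
position: [498.8, -11.2, 137.8]
tool_rot: [[-0.708, 0.706, -0.003], [0.706, 0.708, 0.0], [0.002, -0.002, -1.0]]
ft_force: [1.0, 0.8, -2.5]
gripper_width: 55.7
grip_force: 25.0
time_s: 30.2
position: [611.5, -256.8, 137.7]
tool_rot: [[-0.032, 0.999, -0.003], [0.999, 0.032, 0.001], [0.001, -0.003, -1.0]]
ft_force: [-1.0, 0.7, -2.2]
gripper_width: 55.6
grip_force: 25.0
```

```bash
python3 -m crank '[[0,0,-0.03,0],[0,0,-0.055,0],[0,0,-0.08,0],[0,0,-0.1,0],[0,0,-0.108,0],[0,0,-0.112,0],[0,0,-0.114,0],[0,0,-0.115,0],[0,0,-0.116,0],[0,0,-0.1165,0],[0,0,-0.1165,0]]'
```

```text
time_s: 31.3
position: [613.0, -258.2, 23.9]
tool_rot: [[-0.03, 1.0, 0.001], [1.0, 0.03, -0.0], [-0.0, 0.001, -1.0]]
ft_force: [-0.7, -0.7, 1.5]
gripper_width: 55.9
grip_force: 25.0
```

Contact. Release, lift and back away so both cameras can see.

```bash
python3 -m crank '[[0,0,0,0],[0,0,0,0],[0,0,0,0],[0,0,0,0]]' 0.65; python3 -m crank '[[0,0,0.02,0],[0,0,0.05,0],[0,0,0.1,0],[0,0,0.15,0],[-0.03,-0.04,0.2,0],[-0.06,-0.08,0.2,0],[-0.09,-0.12,0.2,0],[-0.12,-0.16,0.2,0],[-0.15,-0.2,0.2,0],[-0.15,-0.2,0.2,0],[-0.15,-0.2,0.2,0]]'; python3 - <<'E'
from h import *
import cv2
cv2.imwrite("pics/s5.png",cams.camera("scene")[:,:,::-1]); cv2.imwrite("pics/t5.png",cv2.resize(cams.camera("top")[100:300,160:500],None,fx=2,fy=2)[:,:,::-1])
E
```

```text
time_s: 31.7
position: [612.6, -258.0, 23.2]
tool_rot: [[-0.03, 1.0, 0.0], [1.0, 0.03, -0.0], [-0.0, 0.0, -1.0]]
ft_force: [-0.3, 0.4, -0.8]
gripper_width: 72.5
grip_force: 0.0
time_s: 32.8
position: [460.0, -461.2, 224.3]
tool_rot: [[-0.024, 1.0, -0.0], [1.0, 0.024, -0.002], [-0.002, -0.0, -1.0]]
ft_force: [0.2, 0.4, 0.8]
gripper_width: 73.0
grip_force: 0.0
```

View pics/s5.png

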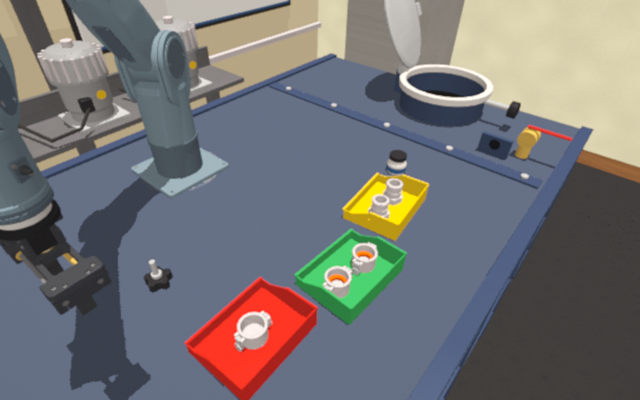

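View pics/t5.png

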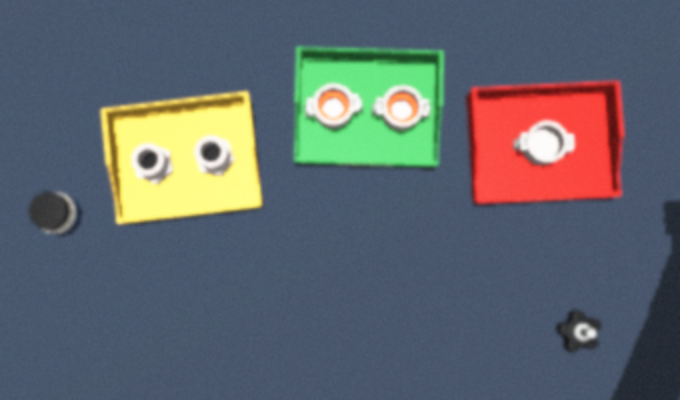

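Everything is upright in the right bins: two adaptors in yellow, two orange-ringed caps in green, and the bare cap in red at scene (253,330). The knob (157,276) and jar (397,160) have not moved.

```bash
python3 -c "from workcell import bot; print(bot.sign_off())"
```

```text
the job is handed in; nothing more can be done
None
```

The job is handed in at about 33 s: both adaptors stand in the yellow bin, the two sealed caps in the green and the bare cap in the red, all upright and apart, with the knob and jar untouched.

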